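# Hang a freshly painted jar on the drying rail

## Task

Hang the painted jar on the drying rail: pick it up by the wooden tab of its hanger, feed the steel head into the open end of the rail and slide it along inside until it meets the parking plunger and pushes that fully in. Work gently by feel without ramming or jamming the hanger, and press it home against the plunger's stop with about 10 newtons for a second. Then let go and leave the jar hanging there upright with the plunger in; keep the robot itself off the rail and do not disturb the other things on the table.

Things in the scene. Friction and masses are not known exactly. Their poses are not given: they have to be found in the camera images.
- hanger: White painted jar with its rail hanger, one rigid piece, 0.17 to 0.35 kg, starting upright on the table. Origin: centre of the jar's underside; z up. Jar 56 mm across, 75 mm high, steel lid to 81 mm; on it the wooden grip tab on the jar's axis. A steel arm, 8 mm high, 14 mm wide, runs from the tab to the hanger's -x at 100 mm height and carries the head plate.
- tab (a point): Grip point on the wooden tab, on the jar's axis 110 mm above its underside, axes as the hanger. The tab is 12 mm thick in x, 20 mm wide in y, and reaches from 81 to 125 mm height. Pinch it from above across its 20 mm (fingers closing along the hanger's y).
- head (a point): Centre of the hanger's steel head, axes as the hanger; at x = -52.5, y = 0, z = 100 mm in the hanger's frame. An upright plate 6 mm thick (x), 36 mm high (z), 56 mm long (y); its last 5 mm at either y end step down to 4.5 mm thick and 31 mm high.
- rail: Fixed drying rail: aluminium C-profile along y, 300 mm long, 15 mm (x) by 46 mm (z), on two wooden legs, top at 183 mm. Origin on the table under its middle. Channel inside 9 mm (x) by 40 mm (z); a 14 mm slot runs along the middle of its +x face. The head slides inside, axes parallel to the rail's, the arm through the slot, the jar on the +x side. Open only at the -y end.
- rail_mouth (a point): Centre of the channel's opening in the plane of the rail's open -y end, 160 mm above the table, axes as the rail; the hanger slides in along +y.
- plunger (a joint): Travel of the grey plunger in the channel along +y: 0 out (start), 0.020 m at its hard stop. It gives at about 6 N and stays where left. 10 N felt at the tool is right; from about 15 N the head jams askew (30 N on it fails). Its black knobbed clamp is set anew each time, unmeasured: plunger face 140 to 210 mm in from the mouth; feel for it.
- plain_jar: Bystander: a larger white painted jar without hanger, 66 mm in diameter, 112 mm high; origin at the centre of its underside.
- cup: Bystander: black lidded coffee cup, 82 mm at its widest, 114 mm high; origin at the centre of its underside.
- paint_pot: Bystander: small yellow paint pot, 32 mm in diameter, 62 mm high; origin at the centre of its underside.
- sponge: Bystander: sponge 80 x 50 x 30 mm; origin at the centre of its underside.
There are look-alikes about, which are no part of the job. What is shaped like the hanger but pink is not meant.

How it is judged (in metres and radians):
On the way, in this order (a step that is already met when the one before it is completed fails the run):
1. the jar is lifted clear of the table in the fingers (height (world z) of hanger above 0.03 m and contact force between the fingers and hanger above 1 N), for 0.2 s.
2. the head has entered the rail through its open end, its centre 10 to 60 mm inside (y of head in the frame of rail_mouth between 0.01 and 0.06 m and x of head in the frame of rail_mouth between -0.004 and 0.004 m and z of head in the frame of rail_mouth between -0.005 and 0.005 m), for 0.1 s.
3. the plunger is pressed home against its stop: pushed in, with a press beyond what merely moves it, held for 0.4 s (value of joint plunger above 0.0175 m and contact force between hanger and rail above 8 N), for 0.4 s.
At the end, for the whole second after the job is handed in: Plunger in (at least 17.5 of its 20 mm); head inside the channel over 110 mm from the open end, within 4 mm across and 5 mm in height of its centre line; jar upright within 0.15 rad, parallel to the rail within 0.12 rad, at rest and released (value of joint plunger above 0.0175 m and y of head in the frame of rail_mouth above 0.11 m and x of head in the frame of rail_mouth between -0.004 and 0.004 m and z of head in the frame of rail_mouth between -0.005 and 0.005 m and angle between hanger's own z axis and vertical below 0.15 rad and angle between the y axis of hanger and the y axis of rail, either way round below 0.12 rad and linear speed of hanger below 0.02 m/s and contact force between the fingers and hanger below 0.1 N); the robot touches nothing.
It fails at once if the hanger is forced: more than 30 N in all between it and the rail, its clamp or plunger (contact force between hanger and rail above 30 N).
It fails at once if the plunger is pushed while the hanger's head is not well inside the rail (value of joint plunger above 0.004 m and (y of head in the frame of rail_mouth below 0.09 m or not (x of head in the frame of rail_mouth between -0.006 and 0.006 m and z of head in the frame of rail_mouth between -0.007 and 0.007 m))).
It fails at once if the robot itself pushes on the rail, clamp or plunger (contact force between any of the fingers, the arm and rail above 5 N).
It fails at once if the jar is tipped over (angle between hanger's own z axis and vertical above 0.6 rad).
It fails at once if a bystander is shifted by more than 20 mm (distance of any of plain_jar, cup, paint_pot, sponge from where it was at the start of the episode above 0.02 m).
It also fails if it takes over 64 s, if anything falls off the work surface, if the arm or the gripper's body presses on something with over 40 N, if the wrist force passes 120 N, or if a joint passes its speed limit or range.

## Robot

A 6-joint arm with a two-finger parallel gripper is mounted at the origin on the work surface. World frame = base frame: x ahead of the robot, y to its left, z up, the work surface at z = 0. Lengths are in mm, angles in rad, forces in N, time in s.
With the tool pointing down it reaches from about 275 to 825 mm from the base axis. Payload 5.2 kg.
Tool frame: the origin (TCP) lies at the very end of the fingers, on their centre line; the grasp point (between the pads) lies 19 mm behind it; z points along the fingers, y is the line along which they close (so a half turn about z gives the same grasp; the last joint's range is limited). The gripper opens to 93 mm and grips with 3 to 60 N. Pads are 15 mm wide; open, the fingers measure 128 mm over their backs; the gripper's body (75 mm by 188 mm) begins 65 mm behind the grasp point.
Start: joints at [1.123, 0.259, 1.535, -0, 1.348, -0.203], TCP at [133.277, 533.613, 218.653] pointing down, gripper open.
Joint ranges: [-3.14, 3.14], [-0.91, 2.08], [0.19, 2.58], [-1.22, 4.36], [0.22, 2.71], [-3.12, 3.12]. Speed limits (rad/s): [2.57, 2.57, 3.14, 3.14, 3.14, 3.14].

## Interface

Orientations are given as [roll, pitch, yaw] about the fixed x, y, z axes, in that order (R = Rz(yaw) Ry(pitch) Rx(roll)).
In Python, from bench import robot gives the robot as it stands. The module is installed in compiled form; this text tells all that it offers. Calls block until the motion is done:
- robot.move_ptp(position, orientation): joint-space move of the TCP to a pose.
- robot.move_linear(position, ori=None, speed=150, f_stop=None): straight line of the TCP; ori=None keeps the orientation; speed is the mean speed in mm/s. With f_stop (N) it stops when the force on the tool has changed by that much, and returns True; else False.
- robot.move_j(angles): joint-space move.
- robot.move_gripper(opening): opening from 0.0 (shut) to 1.0 (fully open); the grip force is fixed at half the most; returns when the fingers have stopped.
- robot.sleep(seconds).
- robot.inverse_kinematics(position, orientation): joint angles nearest the present ones, or None.
- robot.get_image(name): name is "scene" or "side" or "wrist"; returns a dict with "img" (400x640x3 uint8, blue, green, red), "fovy" (degrees; the focal length in pixels is half the picture's height over the tangent of half this angle, whatever the lens; pixels are square), "cx", "cy" (the principal point, pixels), "eye" and "orientation" of the camera in the world. Camera axes: x right, y down, z forward; pixel columns grow to the right and rows downward; lengths in mm; the calibration is good to about 2 mm. A picture is of the moment at which its call begins. There is no depth.
A pose or a line that the arm cannot do raises robot.MotionError and nothing moves.
- robot.hand_in(): hands the job in; it is judged then, once.
Readings, each from a call of its own:
- robot.current_t(): time.
- robot.current_qpos(): joint angles.
- robot.current_joint_vel(): joint speeds.
- robot.current_joint_efforts(): joint torques, N m.
- robot.current_tcp_pos(): TCP position.
- robot.current_eef_rot(): TCP orientation.
- robot.current_contact_force(): force on the tool from outside, world axes, zero at the start.
- robot.current_ft_torque(): the same for the moment, N m.
- robot.current_gripper_width(): opening from 0.0 (shut) to 1.0 (fully open).
- robot.current_finger_force(): force on a finger pad.
Only numpy, scipy, OpenCV 4.12 (cv2) and the standard library are available. Lean on these libraries where they do the work, as an engineer would, in place of code of your own. Each camera call takes 0.05 s, during which the arm holds its last target. There are 200 camera calls.

## Working session

There is one attempt and no reset: what is moved stays moved. The work goes in short steps, each a Python script; the robot and the scene stay as the last script left them, time stands still between calls to the robot, and variables do not carry over. Pictures are saved under pics/ and viewed, at most 10 in all, crops included, and the job is handed in when it is done.

```bash
mkdir -p pics; cat > h.py <<'E'
import numpy as np, cv2
from scipy.spatial.transform import Rotation as R
from bench import robot
def cam(n,f=None):
    c=robot.get_image(n)
    if f: cv2.imwrite('pics/'+f+'.png',c['img'])
    return c
def P(c):
    fl=200/np.tan(np.radians(c['fovy'])/2)
    o=np.array(c['orientation'],float)
    M=o if o.shape==(3,3) else R.from_euler('xyz',o).as_matrix()
    return np.array([[fl,0,c['cx']],[0,fl,c['cy']],[0,0,1]]),M,np.array(c['eye'],float)
def proj(c,X):
    K,M,e=P(c); p=K@(M.T@(np.atleast_2d(X)-e).T); return (p[:2]/p[2]).T
def ray(c,uv):
    K,M,e=P(c); d=M@np.linalg.inv(K)@[uv[0],uv[1],1]; return e,d/np.linalg.norm(d)
def atz(c,uv,z):
    e,d=ray(c,uv); return e+d*(z-e[2])/d[2]
def tri(obs):
    A=np.zeros((3,3));b=np.zeros(3);rs=[ray(c,u) for c,u in obs]
    for e,d in rs: Q=np.eye(3)-np.outer(d,d);A+=Q;b+=Q@e
    X=np.linalg.solve(A,b); return X,[np.linalg.norm((np.eye(3)-np.outer(d,d))@(X-e)) for e,d in rs]
E
python3 - <<'E'
from h import *
import pickle
d={}
for n in('scene','side','wrist'):
    c=cam(n,n+'0');d[n]=c;print(n,c['fovy'],c['cx'],c['cy'],c['eye'],c['orientation'])
pickle.dump(d,open('c0.pkl','wb'));print(robot.current_t(),robot.current_eef_rot())
E
```

```text
scene 46.6785555357636 322.4189791318343 200.20124697915918 [1228.55719651 -713.63749347  880.79761161] [-2.24459308 -0.01546774  0.77500746]
side 53.496032136492936 319.3329977948678 197.85367973451574 [420.25236605 738.00148279 992.01218168] [-2.39012532  0.01493915 -2.91466268]
wrist 67.35390844388495 315.096236607539 201.96916661257336 [ 65.77996848 549.9487955  383.82107609] [2.88936554e+00 1.42472377e-03 1.32604734e+00]
0.15 [-3.14025796e+00 -3.07689379e-04  2.89683496e+00]
```

View pics/scene0.png

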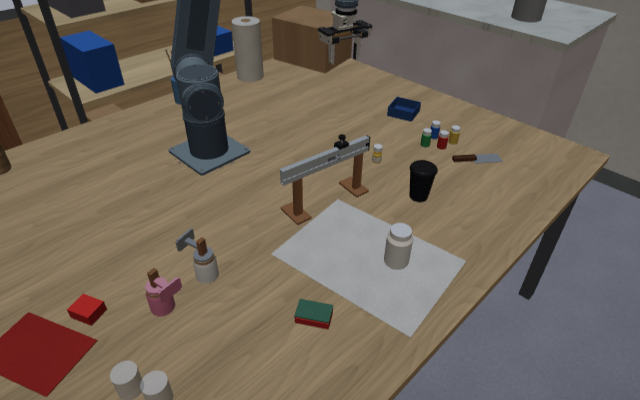

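View pics/side0.png

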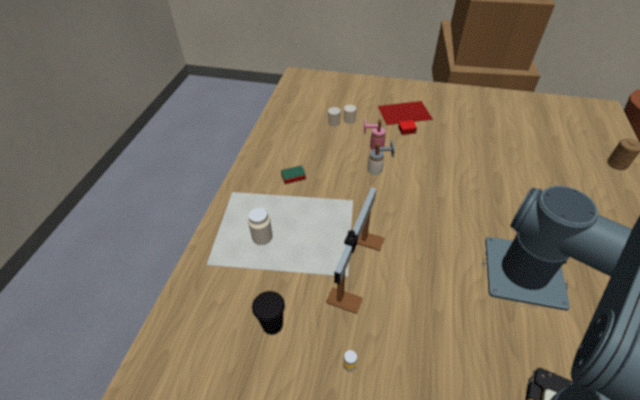

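The scene view shows the white hanger's jar at about (205,265), with its tab at (201,246) and head at (186,240). The rail runs from (281,175), the near end, to (370,145), with the clamp at (342,142). In the side view the hanger is at (376,162) and the rail runs from (374,193) to (338,278). Next I'll enlarge both views to measure.

```bash
python3 - <<'E'
from h import *
import pickle
d=pickle.load(open('c0.pkl','rb'))
def crop(n,x,y,w,h,s): return cv2.resize(d[n]['img'][y:y+h,x:x+w],None,fx=s,fy=s,interpolation=cv2.INTER_CUBIC)
# scene: rail crop & hanger crop, 4x ; side 
a=crop('scene',270,125,110,100,4);b=crop('scene',165,220,80,75,4)
c=crop('side',325,180,65,135,4)[:,:];e=crop('side',350,110,60,75,4)
W=np.zeros((600,800,3),np.uint8)
W[:300,:440]=a[:300];W[300:600,:320]=b
cv2.imwrite('pics/cropA.png',W)
V=np.zeros((540,800,3),np.uint8);V[:540,:260]=c;V[:300,300:540]=e;cv2.imwrite('pics/cropB.png',V)
S,D=d['scene'],d['side']
for nm,u,v in [('tab',(202,240),(377,150)),('head',(186,240),(392,149)),('rail-y top',(281,168),(374,191)),('rail+y top',(368,140),(338,272))]:
    print(nm,tri([(S,u),(D,v)]))
E
```

```text
tab (array([ 472.37525948, -328.64776086,  109.19319758]), [np.float64(5.553384958681173), np.float64(5.553384958681147)])
head (array([ 427.12254882, -351.83198533,   98.15541991]), [np.float64(0.27527231681712405), np.float64(0.2752723168172524)])
rail-y top (array([454.46476579, -59.83745618, 180.54482722]), [np.float64(3.4234797440634717), np.float64(3.423479744063499)])
rail+y top (array([508.16481797, 224.77750998, 172.594604  ]), [np.float64(3.0022250187901585), np.float64(3.002225018790284)])
```

View pics/cropA.png

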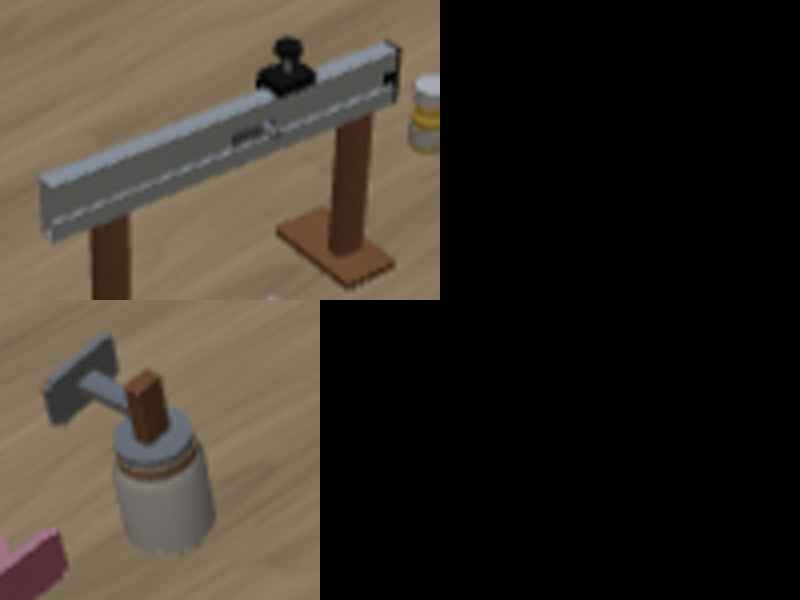

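View pics/cropB.png

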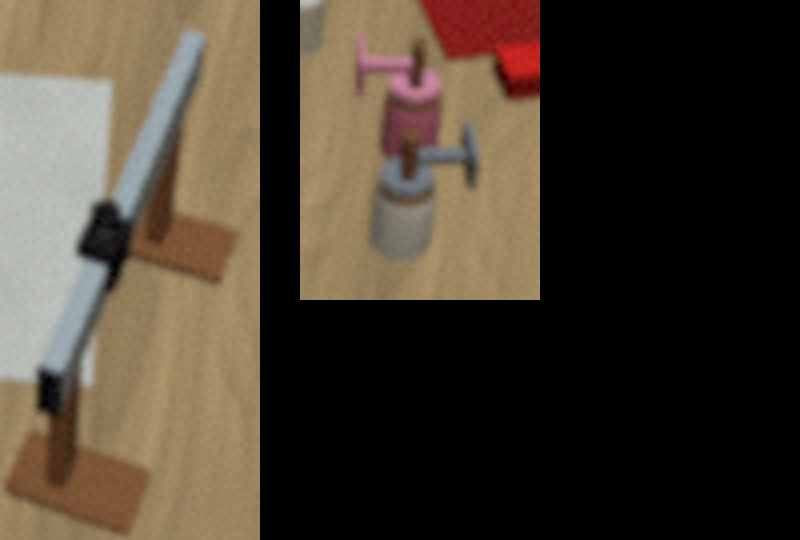

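The crops show the rail's near end with its top corner at about scene (281,170) and side (373,189). The slot faces the camera, the clamp sits at about 70% along, and the plunger is visible in the slot. The head points away from the camera. Now I'll take closer wrist views of the rail and the hanger.

```bash
python3 - <<'E'
from h import *
import pickle
d=pickle.load(open('c0.pkl','rb'));S,D=d['scene'],d['side']
for nm,u,v in [('cup',(422,166),(269,300)),('jar',(400,230),(259,213)),('clamp',(342,137),(351,235))]: print(nm,tri([(S,u),(D,v)])[0].round())
def mv(p,yaw): robot.move_ptp(p,[np.pi,0,yaw])
o={}
for n,p,y in [('r1',[500,60,400],2.95),('r2',[500,-110,330],2.95),('h1',[472,-310,260],3.5),('h2',[500,-350,330],3.5)]:
    try: mv(p,y)
    except robot.MotionError as e: print(n,e); continue
    robot.sleep(.2);o[n]=cam('wrist',n); print(n,robot.current_t(),np.round(robot.current_tcp_pos(),1),np.round(o[n]['eye']),robot.current_qpos()[5])
pickle.dump(o,open('c1.pkl','wb'))
W=np.vstack([np.hstack([o[a]['img'][:,120:520] for a in p])[50:350] for p in (('r1','r2'),('h1','h2')) if all(a in o for a in p)])
cv2.imwrite('pics/m1.png',W)
E
```

```text
cup [660. 302. 117.]
jar [779.  36. 111.]
clamp [490. 135. 211.]
r1 2.6333 [499.9  60.5 399.9] [432.  73. 566.] -1.4815394567348386
r2 3.65 [ 500.4 -108.8  330.8] [432. -96. 497.] -1.8135297426362809
h1 4.7583 [ 472.7 -308.9  260.8] [ 408. -333.  427.] -2.7072772716024014
h2 5.4417 [ 499.5 -349.   328.9] [ 435. -374.  495.] -2.722364407582767
```

View pics/m1.png

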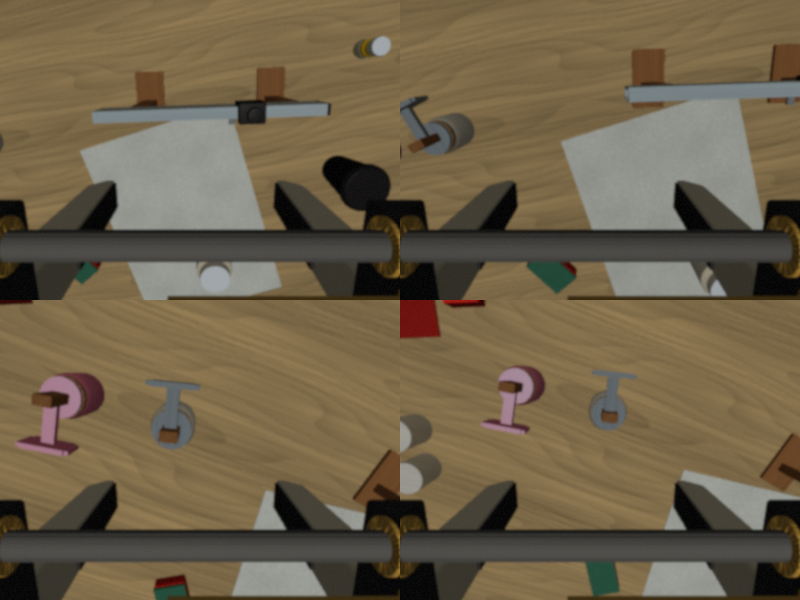

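The top tiles show the rail from above with its mouth at the left end: r1 runs from (212,165) to (449,159) in full-image coordinates, and r2's mouth is at about (347,145). The bottom tiles show the white hanger, with the h1 tab at about (289,186) and head at (293,135). I'll enlarge these to measure them.

```bash
python3 - <<'E'
import pickle,cv2,numpy as np
o=pickle.load(open('c1.pkl','rb'))
W=np.zeros((600,800,3),np.uint8)
def put(n,x,y,w,h,s,X,Y):
    W[Y:Y+h*s,X:X+w*s]=cv2.resize(o[n]['img'][y:y+h,x:x+w],None,fx=s,fy=s,interpolation=cv2.INTER_LINEAR)
put('r1',200,135,260,45,3,0,0)
put('r2',330,125,80,45,5,0,140)
put('h1',260,120,70,85,5,400,140)
put('h2',300,110,70,75,3,580+170-160,370) if 0 else None
put('h2',300,110,75,45,5,0,370)
cv2.imwrite('pics/m2.png',W)
E
```

```text
(no output)
```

View pics/m2.png

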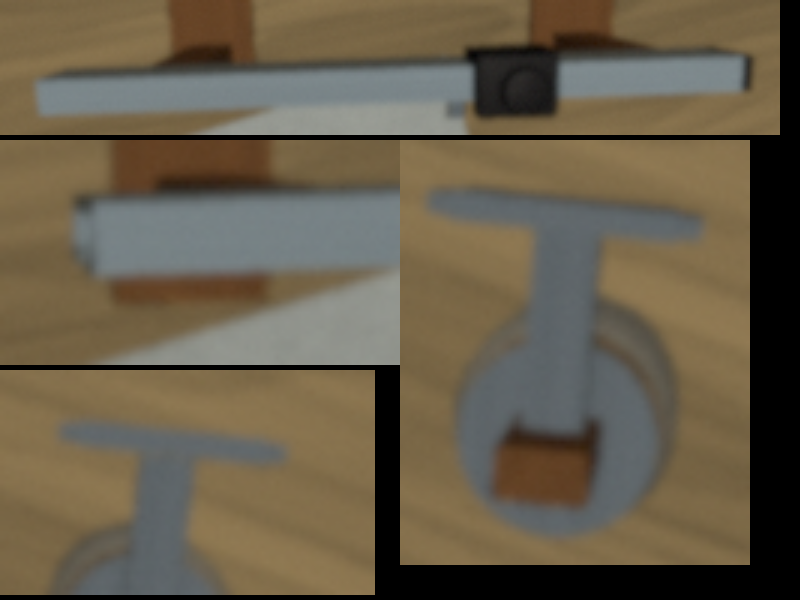

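Measured pixels: the r1 mouth-end top corners are at (212.3,161.7) and (213.3,173.7), and the far end is at (448.3,154) and (448.3,165.7). The r2 mouth corners are at (348.6,136.4) and (349.4,152.4). The h1 head top runs from (265.6,132.5) to (320.6,137.6) with the tab top at (289.2,187.2). The h2 head runs from (312,122) to (357,127).

```bash
python3 - <<'E'
from h import *
import pickle
o=pickle.load(open('c1.pkl','rb'));d=pickle.load(open('c0.pkl','rb'))
r1,r2,h1,h2=[o[k] for k in('r1','r2','h1','h2')];S,D=d['scene'],d['side']
m1=(212.8,167.7);m2=(349,144.4);f1=(448.3,159.9)
print('mouth top tri',tri([(r1,m1),(r2,m2)]), 'with scene/side',tri([(r1,m1),(r2,m2),(S,(281.5,170)),(D,(373.3,189))]))
a1=atz(r1,m1,183);a2=atz(r2,m2,183);b=atz(r1,f1,183);v=b-a1
print('z183',a1,a2,b,'len',np.linalg.norm(v),'yaw',np.arctan2(-v[0],v[1]))
for p,q in [((212.3,161.7),(448.3,154)),((213.3,173.7),(448.3,165.7))]:
    w=atz(r1,q,183)-atz(r1,p,183);print('edge yaw',np.arctan2(-w[0],w[1]))
print('head top tri',tri([(h1,(293.2,134.9)),(h2,(334.4,124.7))]),'tab top',tri([(h1,(289.2,187.2)),(h2,(330,167))]))
t=atz(h1,(289.2,187.2),125);H=atz(h1,(293.2,134.9),118);H2=atz(h2,(334.4,124.7),118)
print('tab',t,atz(h2,(330,167),125),'head',H,H2,np.linalg.norm((t-H)[:2]),'yaw',np.arctan2(*(t-H)[[1,0]]))
for c,p,q in[(h1,(265.6,132.5),(320.6,137.6)),(h2,(312,122.3),(357,127.3))]:
    w=atz(c,q,116)-atz(c,p,116);print('head len',np.linalg.norm(w),'yaw',np.arctan2(-w[0],w[1]),np.arctan2(w[0],-w[1]))
E
```

```text
mouth top tri (array([459.04954988, -65.26234789, 182.22225909]), [np.float64(0.39121189153404806), np.float64(0.39121189153408914)]) with scene/side (array([459.24259852, -65.33894633, 180.63988837]), [np.float64(0.5725548361308301), np.float64(0.5099554460592746), np.float64(0.8797628179810154), np.float64(1.1726508724804883)])
z183 [459.38542189 -65.003078   183.        ] [458.59118952 -65.33033788 183.        ] [506.44064242 231.61618091 183.        ] len 300.32845108921725 yaw -0.15732742005059103
edge yaw -0.15797749778958403
edge yaw -0.15624267090807428
head top tri (array([ 425.6597186 , -350.5456816 ,  112.39216403]), [np.float64(0.24810798668808573), np.float64(0.24810798668805586)]) tab top (array([ 476.10184641, -336.79464392,  120.4126016 ]), [np.float64(0.6586066351734812), np.float64(0.6586066351735638)])
tab [ 475.5325885  -336.27058492  125.        ] [ 475.14683137 -337.72762144  125.        ] head [ 425.13577461 -350.37385104  118.        ] [ 425.99375932 -350.74570244  118.        ] 52.33298162161216 yaw 0.27286440889045344
head len 55.74862384126161 yaw 0.26959279065419955 -2.871999862935594
head len 55.42193103202431 yaw 0.2519764021967483 -2.889616251393045
```

Everything agrees: the rail is 300.3 mm long, the head offset is 52.3 mm and the head length is 55.7 mm. The mouth is at (459,-65.2) with yaw -0.157. The tab is at (475.5,-336.7) with yaw 0.268. Next I grasp, lift and move to the pre-insert pose.

```bash
cat >> h.py <<'E'
YAW=-0.157; MOUTH=np.array([459.0,-65.2]); TY=YAW+np.pi
ex=np.array([np.cos(YAW),np.sin(YAW)]);ey=np.array([-np.sin(YAW),np.cos(YAW)])
def tcp(s,dx=0,dz=0): return [*(MOUTH+ey*s+ex*(52.5+dx)),151+dz]
def railpos():
    p=np.array(robot.current_tcp_pos());q=p[:2]-MOUTH;return np.round([q@ex-52.5,q@ey,p[2]-151],2)
def rf():
    f=np.array(robot.current_contact_force());return np.round([f[:2]@ex,f[:2]@ey,f[2]],2)
E
python3 - <<'E'
from h import *
import pickle
g=0.268+np.pi
robot.move_gripper(0.55)
robot.move_ptp([475.5,-336.7,160],[np.pi,0,g])
print(robot.current_tcp_pos(),robot.current_contact_force())
print('hit',robot.move_linear([475.5,-336.7,91],speed=80,f_stop=5))
robot.move_gripper(0.0)
print('w',robot.current_gripper_width()*93,robot.current_finger_force(),robot.current_tcp_pos(),rf())
robot.move_linear([475.5,-336.7,151],speed=80); robot.sleep(.3)
print('lift',rf(),robot.current_ft_torque())
robot.move_linear(tcp(-75),ori=[np.pi,0,TY],speed=120);robot.sleep(.3)
c=cam('wrist');print(robot.current_t(),railpos(),rf(),robot.current_eef_rot(),robot.current_ft_torque())
s=cam('scene');sd=cam('side');pickle.dump([c,s,sd],open('c2.pkl','wb'))
W=np.zeros((600,800,3),np.uint8)
W[:300,:800]=cv2.resize(c['img'][20:170,170:570],None,fx=2,fy=2,interpolation=1)
W[300:600,:400]=cv2.resize(s['img'][140:240,210:343],(400,300),interpolation=1)
W[300:600,400:800]=cv2.resize(sd['img'][100:250,300:500],(400,300),interpolation=1)
cv2.imwrite('pics/m3.png',W)
E
```

```text
[ 476.46124378 -337.67146836  161.40465708] [ 1.02970147  0.03840599 -0.45304886]
hit False
w 19.7684740677443 29.994535446166992 [ 475.53313618 -336.7442319    91.03854893] [-0.23 -0.09  0.52]
lift [-0.35 -0.07 -2.1 ] [0.0067868  0.01178071 0.00707847]
11.9167 [-2.000e-02 -7.521e+01 -3.000e-02] [ 0.24 -0.74 -1.88] [-3.14158850e+00 -6.36311509e-05  2.98428132e+00] [ 0.02030238  0.02850892 -0.03501815]
```

View pics/m3.png

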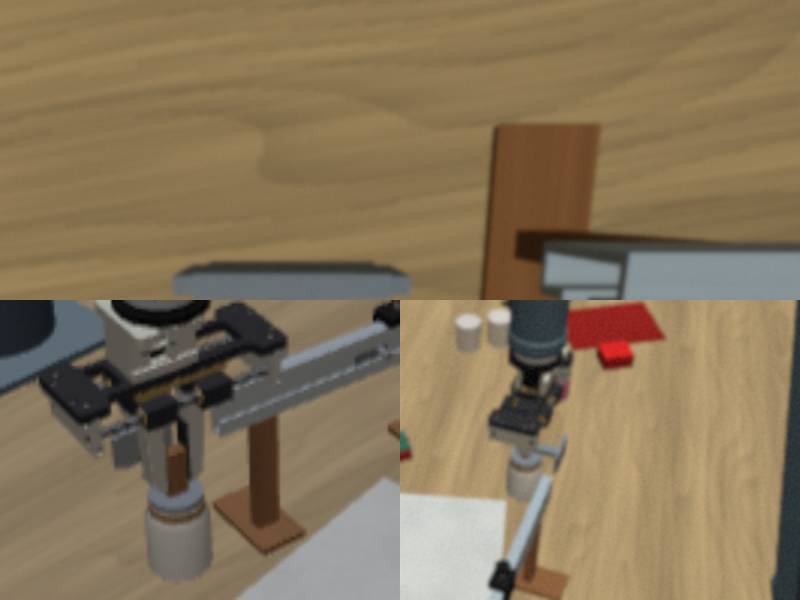

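The jar is held upright, and the head (about (315,155) in the wrist image) sits just before the mouth at about (442,145). I'll enlarge the head and mouth region to compare them.

```bash
python3 - <<'E'
from h import *
import pickle
c,s,sd=pickle.load(open('c2.pkl','rb'))
cv2.imwrite('pics/m4.png',cv2.resize(c['img'][140:200,250:510],(780,180),interpolation=1).repeat(3,0)[:540] if 0 else cv2.resize(c['img'][130:230,240:500],None,fx=3,fy=6,interpolation=1))
# predicted pixels of head and mouth corners
def rp(x,y,z): return [*(MOUTH+ex*x+ey*y),z]
K=[]
for x,y,z in [(-3,-103+0,178-2.5),(3,-103,178-2.5),(-3,-98,178),(3,-98,178),(-3,-52,178),(3,-52,178),(3,-47,175.5),(-7.5,0,183),(7.5,0,183),(-7.5,100,183),(7.5,100,183)]:
    u=proj(c,rp(x,y,z))[0];K.append(((u-[240,130])*[3,6]).round(0).tolist())
print(K)
E
```

```text
[[49.0, 152.0], [50.0, 228.0], [78.0, 155.0], [80.0, 233.0], [378.0, 155.0], [377.0, 233.0], [406.0, 228.0], [740.0, 100.0], [726.0, 301.0], [1422.0, 99.0], [1389.0, 301.0]]
```

View pics/m4.png

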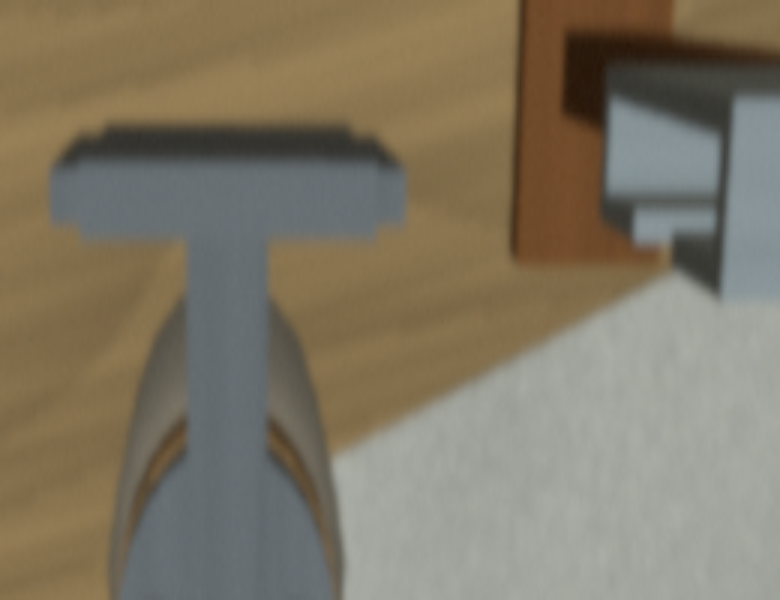

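Predicted and seen edges match to within about 0.6 mm: the head sits about 0.4 mm toward +x of the prediction and the rail about 0.3 mm toward -x. I'll insert with dx = -0.6, by feel.

```bash
python3 - <<'E'
from h import *
robot.move_linear(tcp(-60,-.6),speed=40);robot.sleep(.3)
print(rf(),railpos())
for s in(-20,0,25,50):
    h=robot.move_linear(tcp(s,-.6),speed=30,f_stop=4);print(s,h,railpos(),rf(),round(robot.current_t(),2))
    if h: break
    robot.sleep(.15)
E
```

```text
[-0.16  0.47 -2.35] [-5.900e-01 -6.015e+01 -1.000e-02]
-20 False [ -0.58 -20.18  -0.  ] [ 0.66 -0.63 -0.64] 14.32
0 False [-0.58 -0.01  0.02] [ 0.37  0.26 -2.92] 15.29
25 False [-6.000e-01  2.491e+01 -1.000e-02] [-0.18  0.67 -2.04] 16.43
50 False [-6.000e-01  4.992e+01 -1.000e-02] [-0.18 -1.08 -2.18] 17.56
```

```bash
python3 - <<'E'
from h import *
for s in(80,105,190):
    h=robot.move_linear(tcp(s,-.6),speed=28 if s<106 else 18,f_stop=4);print(s,h,railpos(),rf(),robot.current_ft_torque(),round(robot.current_t(),2))
    if h: break
    robot.sleep(.1)
print([rf().tolist() for _ in range(3) if robot.sleep(.1) is None])
E
```

```text
80 False [-5.600e-01  7.986e+01  2.000e-02] [ 0.21  0.11 -2.3 ] [0.04624705 0.0302627  0.00533768] 18.93
105 False [ -0.61 104.92   0.  ] [ 0.71  0.42 -2.17] [ 0.02618186  0.02725519 -0.01261171] 20.07
190 True [ -0.84 128.86  -0.55] [ 0.9  -1.17 -1.39] [-0.24443785 -0.03661688  0.10495287] 22.08
[]
```

```bash
python3 - <<'E'
from h import *
robot.sleep(.3);print(railpos(),rf(),np.round(robot.current_ft_torque(),2))
s=railpos()[1]
for k in range(4):
    s+=2; h=robot.move_linear(tcp(s,-.6),speed=10,f_stop=9)
    a=rf();robot.sleep(.1);print(h,railpos(),a,rf(),np.round(robot.current_ft_torque(),2),round(robot.current_t(),2))
    if h: break
E
```

```text
[ -1.39 128.89  -1.22] [-0.04 -1.19 -2.5 ] [-0.32 -0.03  0.14]
False [ -1.1  129.91  -0.57] [ 0.18 -4.94 -4.98] [-0.67 -4.92 -4.4 ] [-0.99 -0.02  0.24] 23.17
False [ -1.09 131.84  -0.58] [ 0.   -5.21 -4.58] [-0.56 -5.78 -3.87] [-1.01  0.06  0.3 ] 23.62
False [ -1.12 133.86  -0.56] [ 0.03 -5.28 -4.18] [-0.05 -5.64 -4.28] [-0.97  0.01  0.29] 24.07
False [ -1.1  135.85  -0.57] [-0.44 -5.2  -4.07] [ 0.02 -5.39 -4.71] [-0.98  0.    0.31] 24.52
```

```bash
python3 - <<'E'
from h import *
s=136.;
def go(s,v=8): return robot.move_linear(tcp(s,-.6),speed=v,f_stop=6)
while s<143:
    s+=2.5;h=go(s);robot.sleep(.05);print(h,railpos(),rf(),round(robot.current_t(),2))
    if h: break
for k in range(40):
    f=-rf()[1]
    if f>8 or s>157: break
    s+=.5;h=go(s);robot.sleep(.05)
    f=-rf()[1]; print(round(s,2),h,railpos(),rf(),round(robot.current_t(),2))
    if h: break
print(robot.current_ft_torque(),'s',s)
E
```

```text
False [ -1.12 137.45  -0.59] [ 0.05 -5.25 -3.97] 24.92
False [ -1.12 139.94  -0.56] [-0.26 -5.9  -4.23] 25.43
False [ -1.13 142.45  -0.59] [-0.46 -6.06 -3.88] 25.95
144.0 False [ -1.12 142.9   -0.57] [-1.6  -6.02 -3.98] 26.25
144.5 False [ -1.13 143.39  -0.57] [-0.04 -6.03 -4.05] 26.55
145.0 False [ -1.08 143.87  -0.56] [-0.04 -5.77 -4.53] 26.85
145.5 False [ -1.09 144.36  -0.56] [-0.32 -6.05 -3.88] 27.15
146.0 False [ -1.1  144.87  -0.58] [-0.1  -6.57 -3.64] 27.45
146.5 False [ -1.11 145.37  -0.58] [-0.57 -5.87 -3.72] 27.75
147.0 False [ -1.1  145.87  -0.59] [-0.35 -5.3  -3.85] 28.05
147.5 False [ -1.11 146.38  -0.57] [-0.08 -5.27 -4.19] 28.35
148.0 False [ -1.13 146.87  -0.6 ] [ 0.78 -5.37 -4.65] 28.65
148.5 False [ -1.1  147.37  -0.57] [-0.95 -5.92 -3.84] 28.95
149.0 False [ -1.1  147.88  -0.58] [ 0.73 -6.4  -4.1 ] 29.25
149.5 False [ -1.09 148.36  -0.56] [-0.98 -6.   -3.72] 29.55
150.0 False [ -1.11 148.85  -0.56] [-0.03 -5.91 -3.06] 29.85
150.5 False [ -1.09 149.13  -0.57] [ 0.26 -6.26 -4.68] 30.15
151.0 False [ -1.01 149.27  -0.56] [-0.46 -7.55 -4.47] 30.45
151.5 False [ -0.98 149.4   -0.56] [-0.28 -9.71 -3.98] 30.75
[-1.58409387  0.08210572  0.49693699] s 151.5
```

```bash
python3 - <<'E'
from h import *
s=151.5;t0=robot.current_t();L=[]
while robot.current_t()-t0<2.2:
    f=-np.mean([rf()[1] for _ in range(4) if robot.sleep(.04) is None] or [rf()[1]])
    L.append(round(float(f),1))
    if f<9.6: s+=.1
    elif f>10.8: s-=.1
    else: robot.sleep(.1);continue
    robot.move_linear(tcp(s,-.6),speed=5)
print(L,s,railpos(),rf(),robot.current_t())
c=cam('scene');sd=cam('side');w=cam('wrist')
W=np.zeros((600,800,3),np.uint8)
W[:300,:400]=cv2.resize(c['img'][110:210,270:403],(400,300),interpolation=1)
W[:300,400:]=cv2.resize(sd['img'][180:330,270:470],(400,300),interpolation=1)
W[300:,:]=cv2.resize(w['img'][100:250,120:520],(800,300),interpolation=1)
cv2.imwrite('pics/m5.png',W)
E
```

```text
[7.9, 8.7, 10.6, 9.4, 9.9, 10.2, 9.8] 151.79999999999998 [ -0.92 149.5   -0.56] [ 0.37 -9.56 -3.84] 33.0667
```

View pics/m5.png

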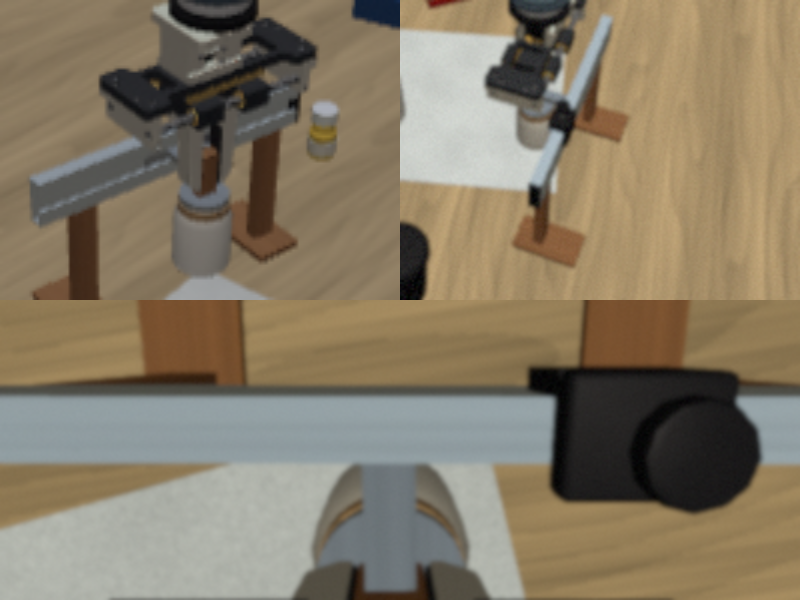

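The jar is hanging in the rail with its head up to the clamp, and the press held at about 10 N. Now I'll ease off, release, retreat straight up and check.

```bash
python3 - <<'E'
from h import *
s=151.8
while -rf()[1]>1.5 and s>148.5:
    s-=.3; robot.move_linear(tcp(s,-.6),speed=6); robot.sleep(.05)
print(s,railpos(),rf())
robot.move_gripper(0.4);robot.sleep(.3);print('open',railpos(),rf(),robot.current_finger_force())
p=np.array(robot.current_tcp_pos())
print(robot.move_linear(p+[0,0,60],speed=50,f_stop=5)); 
robot.move_linear(p+[0,0,220],speed=150);robot.sleep(.5);print(rf(),robot.current_t())
c=cam('scene');sd=cam('side');w=cam('wrist')
W=np.zeros((600,800,3),np.uint8)
W[:300,:400]=cv2.resize(c['img'][110:210,270:403],(400,300),interpolation=1)
W[:300,400:]=cv2.resize(sd['img'][180:330,270:470],(400,300),interpolation=1)
W[300:,:]=cv2.resize(w['img'][100:250,120:520],(800,300),interpolation=1)
cv2.imwrite('pics/m6.png',W)
E
```

```text
148.4999999999999 [ -0.44 148.76   0.2 ] [-0.99 -2.47 -2.1 ]
open [-6.1000e-01  1.4851e+02 -2.0000e-02] [-0.24 -0.35 -0.54] 0.0
False
[-0.62 -0.14 -0.46] 40.4167
```

View pics/m6.png

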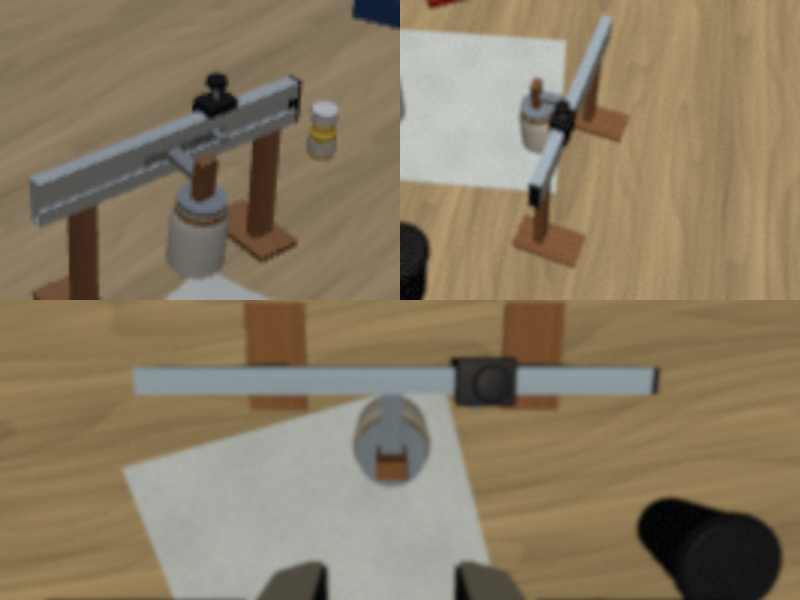

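The jar hangs upright and released on the rail, with the head against the pushed-in plunger and the robot clear.

```bash
python3 -c "
from bench import robot
print(robot.hand_in())"
```

```text
the job is handed in; nothing more can be done
None
```

The jar is hanging upright and released on the rail, the plunger was pressed in about 20 mm to its stop and held at roughly 10 N for over a second, and the job is handed in (no verdict was returned).

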